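Find the rocking corner of a gluing jig and press its shim flat

ROBOT

A 6-joint arm with a two-finger parallel gripper is mounted at the origin on a cart in front of the work surface, level with it; the furniture and walls round the work are solid. World frame = base frame: x ahead of the robot, y to its left, z up, the work surface at z = 0. Lengths are in mm, angles in degrees, forces in N, time in s.
With the tool pointing down it reaches from about 300 to 850 mm from the base axis. Payload 4.2 kg.
Tool frame: the origin (TCP) lies at the very end of the fingers, on their centre line; the grasp point (between the pads) lies 19 mm behind it; z points along the fingers, x is the direction in which the jaws open and shut, and the axes are right-handed (so a half turn about z gives the same grasp; the last joint's range is limited). The gripper opens to 91 mm and grips with 3 to 60 N. Pads are 32 mm wide; open, the fingers measure 118 mm over their backs; the gripper's body (76 mm by 178 mm) begins 60 mm behind the grasp point.
Start: joints at [66.692, 18.312, 89.639, -0, 72.044, -1.146], TCP at [216.909, 532.535, 213.976] pointing down, gripper open.
Joint ranges: [-177.97, 177.97], [-48.28, 115.42], [12.27, 149.76], [-77.06, 257.06], [2.81, 150.46], [-146.56, 146.56]. Speed limits (degrees/s): [147.25, 147.25, 180, 180, 180, 180].

INTERFACE

Orientations are given as [roll, pitch, yaw] about the fixed x, y, z axes, in that order (R = Rz(yaw) Ry(pitch) Rx(roll)).
In Python, from workcell import env gives the robot as it stands.
- The arm moves only by the tool servo_tool, never from a script. Its argument "plan" is a list of rows, each a list of 3 entries, a list of its own where there are three numbers: the turn, a rotation vector about the tool's x, y, z in degrees, then the shift along the tool's x, y, z in mm, then the finger opening in mm, from 0 to 91.2. In form: [[[ax, ay, az], [dx, dy, dz], claw], ...]. A call has exactly 10 rows; each row shifts and turns the pose as measured when the row begins, along the tool's axes as they then stand; what a row does not reach is not made up. A row lasts 1/8 s, in which the tool goes at most 62.5 mm and 10.7 degrees, less where a joint would pass 70% of its speed; a pose out of reach is approached as far as the arm can. A call with a gripper value outside its range is refused whole. The fingers move at their own pace and stop on an object; "squeeze" is the grip in N (left out, the last holds). Time passes only in rows, so rows that do not move let the fingers close, or fill a call up. It gives the time, the measured TCP pose, the force and the opening at its end, in the units of the state.
- env.state(): the state, without advancing time (a new reading comes with each control period).
- env.grab_frame(name): name is "scene" or "side" or "wrist"; returns a dict with "pixels" (400x640x3 uint8, red, green, blue), "intrinsics" (3x3 intrinsics, pixels), "eye" and "attitude" of the camera in the world. Camera axes: x right, y up, looking along -z (the intrinsics and any distortion apply to the point x, -y, -z); pixel columns grow to the right and rows downward; lengths in mm; the calibration is good to about 2 mm. The wrist camera is an equidistant fisheye: a pixel r from the principal point sees the ray r / f radians off the axis. A picture is of the moment at which its call begins. There is no depth.
- env.job_done(): hands the job in, once; it reports no verdict.
The state is a dict: "time_s": time; "qpos": joint angles; "qvel": joint speeds; "effort": joint torques, N m; "ee_pos": TCP position; "ee_rot": TCP orientation; "force": force on the tool from outside, world axes, zero at the start; "torque": the same for the moment, N m; "gripper_width": finger opening in mm.
Only numpy, scipy, OpenCV 4.12 (cv2) and the standard library are available. Lean on these libraries where they do the work, as an engineer would, in place of code of your own. Each camera call takes 0.05 s, during which the arm holds its last target.

TASK

One corner of the aluminium gluing-jig plate rocks. Press down on the dots at the plate's corners with shut fingertips until you find the corner that gives way, pushing that one right down; then press the round shim cap beside that same corner fully flat, so that the plate sits firm and level. Leave the other three caps standing, do not lift or shift the plate, leave the birch disc, the clock movement and the screwdriver where they are, and finish clear of everything.

Things in the scene. Friction and masses are not known exactly. Their poses are not given: they have to be found in the camera images.
- bed: plywood board fixed to the bench, 240 x 300 x 10 mm (x, y, z); origin at the centre of its underside, x away from the robot, y left, turned up to 0.3 rad. It carries one foot at each corner
- jig_plate: loose aluminium plate, 194 x 254 x 10 mm (x, y), 0.9 kg, with a square notch at each corner, lying level on small buttons on the black pads of the four feet; origin at the centre of its underside (24 mm above the bench), axes as the bed's. Its top is 34 mm above the bench; three steel pins (14 mm high, 39 mm from the centre) keep a birch disc in the middle. It has up to about 5 mm of side play round the foot posts
- spot_near_left (a point): dark 16 mm dot on the plate's top face, the place to press to test the near left corner; at (-46, 64.4, 10) mm in the plate's frame. A sound corner is rigid; the loose corner gives way from about 4 to 5 N on, and sinks some 4 mm here (the plate tilts by about 0.05 rad) at about 6 to 7 N, against a stop; released, it springs back level
- spot_near_right (a point): dark 16 mm dot on the plate's top face, the place to press to test the near right corner; at (-46, -64.4, 10) mm in the plate's frame. A sound corner is rigid; the loose corner gives way from about 4 to 5 N on, and sinks some 4 mm here (the plate tilts by about 0.05 rad) at about 6 to 7 N, against a stop; released, it springs back level
- spot_far_left (a point): dark 16 mm dot on the plate's top face, the place to press to test the far left corner; at (46, 64.4, 10) mm in the plate's frame. A sound corner is rigid; the loose corner gives way from about 4 to 5 N on, and sinks some 4 mm here (the plate tilts by about 0.05 rad) at about 6 to 7 N, against a stop; released, it springs back level
- spot_far_right (a point): dark 16 mm dot on the plate's top face, the place to press to test the far right corner; at (46, -64.4, 10) mm in the plate's frame. A sound corner is rigid; the loose corner gives way from about 4 to 5 N on, and sinks some 4 mm here (the plate tilts by about 0.05 rad) at about 6 to 7 N, against a stop; released, it springs back level
- cap_near_left (a point): fixed point at (-75, 105, 42) mm in the bed's frame: where the centre of the top of the near left shim cap lies once it is flat; standing proud the cap's top is 10 mm higher. Cap: round steel disc, 33 mm across, 4 mm thick, on a stem over a 26 mm post in the plate's notch. It yields to about 11 N, goes 10 mm straight down to a firm stop, stays where left, and flat it wedges its foot firm
- cap_near_right (a point): fixed point at (-75, -105, 42) mm in the bed's frame: where the centre of the top of the near right shim cap lies once it is flat; standing proud the cap's top is 10 mm higher. Cap: round steel disc, 33 mm across, 4 mm thick, on a stem over a 26 mm post in the plate's notch. It yields to about 11 N, goes 10 mm straight down to a firm stop, stays where left, and flat it wedges its foot firm
- cap_far_left (a point): fixed point at (75, 105, 42) mm in the bed's frame: where the centre of the top of the far left shim cap lies once it is flat; standing proud the cap's top is 10 mm higher. Cap: round steel disc, 33 mm across, 4 mm thick, on a stem over a 26 mm post in the plate's notch. It yields to about 11 N, goes 10 mm straight down to a firm stop, stays where left, and flat it wedges its foot firm
- cap_far_right (a point): fixed point at (75, -105, 42) mm in the bed's frame: where the centre of the top of the far right shim cap lies once it is flat; standing proud the cap's top is 10 mm higher. Cap: round steel disc, 33 mm across, 4 mm thick, on a stem over a 26 mm post in the plate's notch. It yields to about 11 N, goes 10 mm straight down to a firm stop, stays where left, and flat it wedges its foot firm
- shim_a (a joint): how far one of the four shim caps has been pressed, m: 0 standing proud, 0.010 flat on its post. The feet are placed at the corners anew each time, so the letter does not tell the corner; all four feet look alike
- shim_b (a joint): how far one of the four shim caps has been pressed, m: 0 standing proud, 0.010 flat on its post. The feet are placed at the corners anew each time, so the letter does not tell the corner; all four feet look alike
- shim_c (a joint): how far one of the four shim caps has been pressed, m: 0 standing proud, 0.010 flat on its post. The feet are placed at the corners anew each time, so the letter does not tell the corner; all four feet look alike
- shim_d (a joint): how far one of the four shim caps has been pressed, m: 0 standing proud, 0.010 flat on its post. The feet are placed at the corners anew each time, so the letter does not tell the corner; all four feet look alike
- disc: birch disc, 68 mm across, 10 mm thick, lying between the pins on the plate (bystander); origin at the centre of its underside
- clock_motor: square black clock movement, 56 x 56 x 33 mm, loose on the bench left of the bed (bystander); origin at the centre of its underside
- screwdriver: screwdriver, 177 mm long, 25 mm thick, loose on the bench right of the bed (bystander); origin at the centre of its underside

How it is judged:
By the outcome, as a careful person would: the job done as asked, in the order asked, and still so for the second after the job is handed in, with the robot touching nothing.
It also fails if it takes over 45 s, if anything falls off the work surface, if the arm or the gripper's body presses on something with over 40 N, if the wrist force passes 120 N, or if a joint passes its speed limit or range.

## Working session

There is one attempt and no reset: what is moved stays moved. The work goes in short steps, Python scripts to look and compute and a tool call to move; the robot and the scene stay as the last step left them, time stands still between calls to the robot, and variables do not carry over. Pictures are saved under pics/ and viewed, and the job is handed in when it is done.

Besides the shell and the picture viewer there is one more tool, called after "Emit:" as name(argument=value, ...) on one line, values as JSON. servo_tool: Moves the arm, as the interface text tells. Its arguments: {"type":"object","properties":{"plan":{"type":"array"},"squeeze":{"type":"number"}},"required":["plan"]}

```bash
mkdir -p pics
python3 - <<'E'
from workcell import env
import cv2
for n in ["scene","side","wrist"]:
    f=env.grab_frame(n); cv2.imwrite(f"pics/{n}0.png",f["pixels"][:,:,::-1])
    print(n,f["intrinsics"],f["eye"],f["attitude"],[k for k in f])
print(env.state())
E
```

```text
scene [[381.63096913   0.         321.15140261]
 [  0.         381.63096913 196.05049751]
 [  0.           0.           1.        ]] [ -39.01395637 -489.13443641  493.99477578] [ 60.61917404  -0.12442745 -47.34250612] ['pixels', 'intrinsics', 'eye', 'attitude']
side [[439.46599433   0.         316.16613361]
 [  0.         439.46599433 193.80919224]
 [  0.           0.           1.        ]] [508.25264676 993.68923138 654.78066936] [ 5.82978279e+01  9.94937139e-02 -1.76710691e+02] ['pixels', 'intrinsics', 'eye', 'attitude']
wrist [[309.70691629   0.         316.22445571]
 [  0.         309.70691629 198.69257262]
 [  0.           0.           1.        ]] [139.42289917 562.6387001  383.64984373] [-16.89362091   0.08122431  67.86792527] ['pixels', 'intrinsics', 'eye', 'attitude']
{'time_s': 0.15, 'qpos': array([ 6.66894661e+01,  1.83446030e+01,  8.96890601e+01, -3.91010505e-04,
        7.20440517e+01, -1.14613738e+00]), 'qvel': array([ 0.01460374, -0.22392521, -0.20414136,  0.06707004,  0.04005799,
        0.00752959]), 'effort': array([ 1.18512242e-03, -4.12767291e+01, -2.32156992e+01,  7.28748715e-02,
        4.32005106e-02, -9.72418366e-05]), 'ee_pos': array([216.78504013, 532.17045765, 213.30836152]), 'ee_rot': array([-1.79998817e+02,  7.77066826e-02,  6.78357251e+01]), 'force': array([0.26514367, 0.40326821, 0.74076796]), 'torque': array([ 0.01331349, -0.00604886, -0.04353958]), 'gripper_width': 91.38545004740543}
```

View pics/scene0.png

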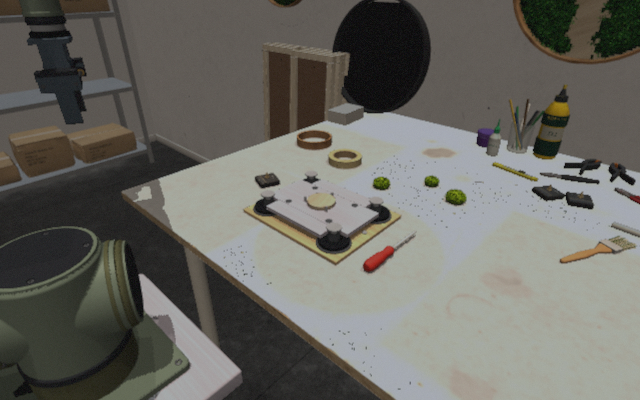

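View pics/side0.png

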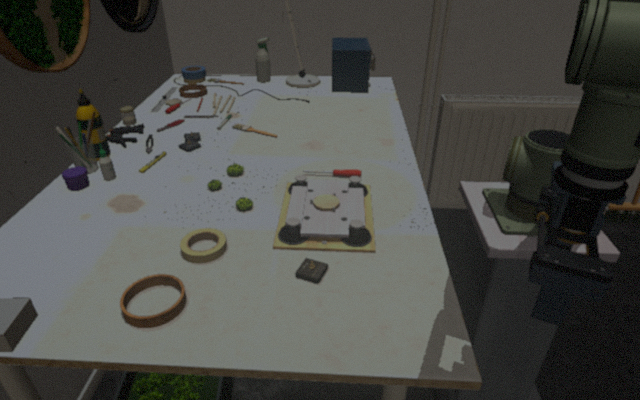

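View pics/wrist0.png

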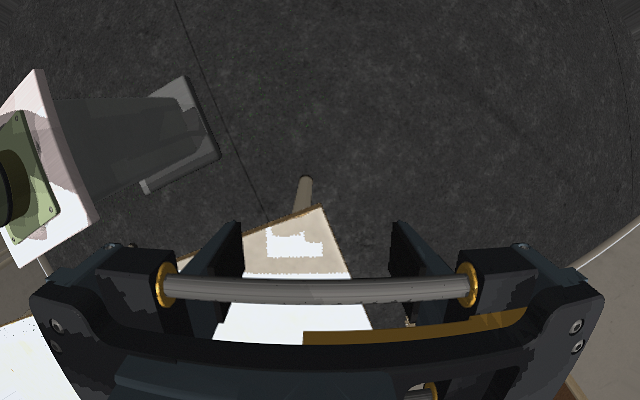

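The scene view shows the bed around (320,215) and the side view around (325,212). The wrist camera still looks at the floor. I'll zoom in.

```bash
cat > h.py <<'E'
import numpy as np, cv2
from scipy.spatial.transform import Rotation as R
def cam(f):
    return f["intrinsics"],np.array(f["eye"]),R.from_euler('xyz',f["attitude"],degrees=True).as_matrix()
def ray(f,uv,fish=False):
    K,e,A=cam(f); x=(uv[0]-K[0,2])/K[0,0]; y=(uv[1]-K[1,2])/K[1,1]
    if fish:
        r=np.hypot(x,y); s=np.sin(r)/r if r>1e-9 else 1; d=np.array([x*s,-y*s,-np.cos(r)])
    else: d=np.array([x,-y,-1.])
    return e,A@d
def onz(f,uv,z,fish=False):
    e,d=ray(f,uv,fish); return (e+d*(z-e[2])/d[2])[:2]
def proj(f,P,fish=False):
    K,e,A=cam(f); p=A.T@(np.array(P,float)-e); x,y,z=p[0],-p[1],-p[2]
    if fish:
        r=np.hypot(x,y); t=np.arctan2(r,z); x,y=x/r*t,y/r*t
    else: x,y=x/z,y/z
    return np.array([K[0,0]*x+K[0,2],K[1,1]*y+K[1,2]])
E
python3 - <<'E'
import cv2
a=cv2.imread('pics/scene0.png')[160:270,235:415]; cv2.imwrite('pics/s1.png',cv2.resize(a,None,fx=4.4,fy=4.4,interpolation=2))
a=cv2.imread('pics/side0.png')[160:290,260:390]; cv2.imwrite('pics/s2.png',cv2.resize(a,None,fx=4.5,fy=4.5,interpolation=2))
E
```

```text
(no output)
```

View pics/s1.png

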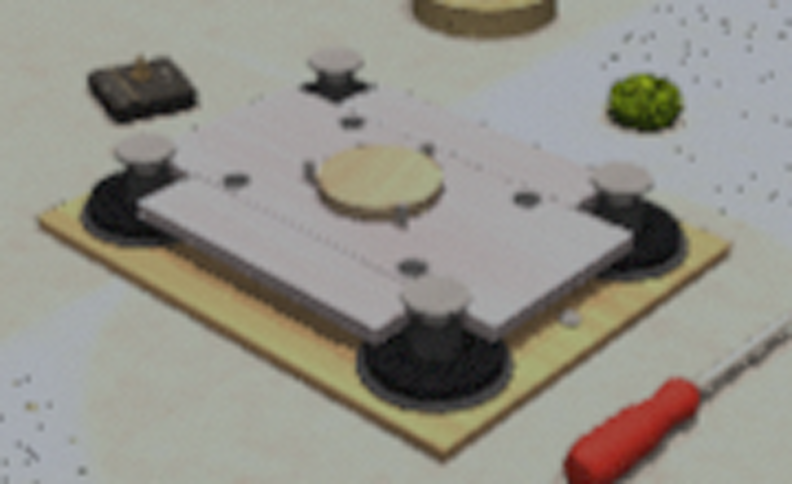

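View pics/s2.png

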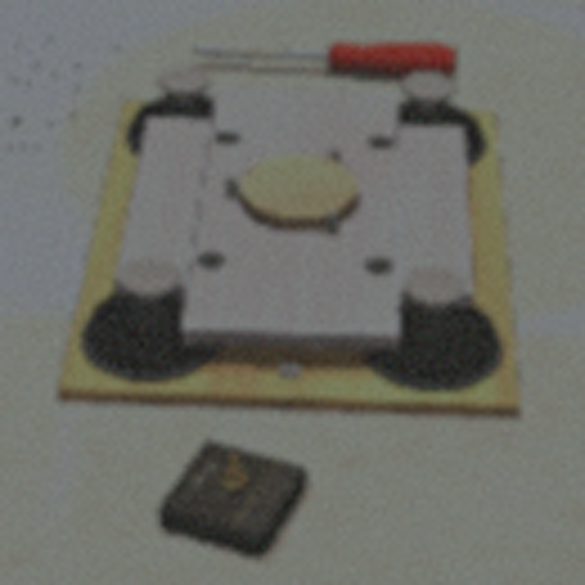

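```bash
cat > m.py <<'E'
from h import *; from workcell import env
from scipy.optimize import least_squares
sc=env.grab_frame("scene"); sd=env.grab_frame("side")
S=lambda p:(235+(p[0]+.5)/4.4-.5,160+(p[1]+.5)/4.4-.5)
D=lambda p:(260+(p[0]+.5)/4.5-.5,160+(p[1]+.5)/4.5-.5)
spots={'NL':(-46,64.4),'NR':(-46,-64.4),'FL':(46,64.4),'FR':(46,-64.4)}
caps={'NL':(-75,105),'NR':(-75,-105),'FL':(75,105),'FR':(75,-105)}
bed={'NL':(-120,150),'NR':(-120,-150),'FL':(120,150),'FR':(120,-150)}
obs=[(spots,34,dict(NL=(235,181),NR=(412,267),FR=(527,199),FL=(351,122)),dict(FR=(228,138),NR=(381,142),NL=(378,265),FL=(210,260))),
(caps,52,dict(NL=(145,150),NR=(436,293),FR=(622,180),FL=(335,60)),dict(FR=(185,82),NR=(428,87),NL=(435,285),FL=(149,277))),
(bed,10,dict(NL=(38,218),NR=(445,447),FR=(730,247)),dict(FL=(60,395),NL=(519,408),NR=(497,115),FR=(125,104)))]
def fit(M,W):
    M=np.array(M,float);W=np.array(W)
    f=lambda q:(M@np.array([[np.cos(q[2]),np.sin(q[2])],[-np.sin(q[2]),np.cos(q[2])]])+q[:2]-W).ravel()
    r=least_squares(f,[W[:,0].mean(),W[:,1].mean(),0]); return r.x,f(r.x).reshape(-1,2)
for nm,(m,z,a,b) in zip(['spots','caps','bed'],obs):
    for fr,g,o in ((sc,S,a),(sd,D,b)):
        q,e=fit([m[k] for k in o],[onz(fr,g(o[k]),z) for k in o])
        print(nm,q[:2].round(1),np.degrees(q[2]).round(2),abs(e).max().round(1))
E
python3 m.py
```

```text
spots [538.3  42.4] 0.32 0.7
spots [538.4  37.6] -0.26 0.8
caps [535.9  40.1] 0.17 1.9
caps [538.4  40.9] 0.12 1.5
bed [536.4  40.1] -0.13 4.1
bed [537.3  44.3] -0.07 2.4
```

```bash
cat > p.py <<'E'
# rows to go evenly from the measured pose to world x,y,z,yaw (tool down) in n rows: python3 p.py x y z yaw n
import sys; from h import *; from workcell import env
s=env.state(); t=np.array(list(map(float,sys.argv[1:4]))); yaw,n=float(sys.argv[4]),int(sys.argv[5])
A=R.from_euler('xyz',s['ee_rot'],degrees=True); B=R.from_euler('xyz',[180,0,yaw],degrees=True)
w=(A.inv()*B).as_rotvec()/n
d=(t-s['ee_pos'])/n
print(s['time_s'],s['ee_pos'].round(1),s['ee_rot'].round(2),s['force'].round(2),s['torque'].round(2),s['gripper_width'])
for k in range(n):
    print(np.degrees(w).round(1).tolist(),(A*R.from_rotvec(w*k)).inv().apply(d).round(1).tolist())
E
python3 p.py 492 104 130 0 10
```

```text
0.25 [216.8 532.3 213.6] [-1.800e+02  5.000e-02  6.784e+01] [ 0.39 -1.39 -0.4 ] [ 0.01 -0.06  0.  ] 91.27979598295181
[0.0, 0.0, 6.8] [-29.3, 41.6, 8.4]
[0.0, 0.0, 6.8] [-24.2, 44.8, 8.4]
[0.0, 0.0, 6.8] [-18.7, 47.3, 8.4]
[0.0, 0.0, 6.8] [-13.0, 49.2, 8.4]
[0.0, 0.0, 6.8] [-7.1, 50.4, 8.4]
[0.0, 0.0, 6.8] [-1.1, 50.9, 8.4]
[0.0, 0.0, 6.8] [5.0, 50.7, 8.4]
[0.0, 0.0, 6.8] [10.9, 49.7, 8.4]
[0.0, 0.0, 6.8] [16.7, 48.1, 8.4]
[0.0, 0.0, 6.8] [22.3, 45.8, 8.4]
```

Emit:
servo_tool(plan=[[[0,0,6.8],[-29,42,5],0],[[0,0,6.8],[-24,45,5],0],[[0,0,6.8],[-19,47,5],0],[[0,0,6.8],[-13,49,5],0],[[0,0,6.8],[-7,50,5],0],[[0,0,6.8],[-1,51,5],0],[[0,0,6.8],[5,51,5],0],[[0,0,6.8],[11,50,5],0],[[0,0,6.8],[17,48,5],0],[[0,0,6.8],[22,46,5],0]], squeeze=20)

```text
time_s: 1.5
ee_pos: [492.5, 90.0, 162.1]
ee_rot: [-179.9, -0.2, -2.0]
force: [0.6, 0.1, 0.4]
gripper_width: 0.3
```

```bash
python3 p.py 492.5 104.5 75 0 5
```

```text
1.5 [492.5  90.  162.1] [-179.85   -0.21   -2.  ] [0.62 0.14 0.39] [-0.07  0.04 -0.02] 0.30278775797931734
[-0.0, -0.0, -0.4] [-0.2, -2.9, 17.4]
[-0.0, -0.0, -0.4] [-0.1, -2.9, 17.4]
[-0.0, -0.0, -0.4] [-0.1, -2.9, 17.4]
[-0.0, -0.0, -0.4] [-0.1, -2.9, 17.4]
[-0.0, -0.0, -0.4] [-0.0, -2.9, 17.4]
```

Run:
```python
from h import *; from workcell import env
f=env.grab_frame("wrist"); im=f["pixels"][:,:,::-1].copy()
q=(537.8,40.3,0)
for x,y,z in [(-46,64.4,34),(-46,-64.4,34),(46,64.4,34),(46,-64.4,34),(-75,105,52),(75,105,52),(-75,-105,52),(75,-105,52)]:
    u=proj(f,(x+q[0],y+q[1],z),True); print((x,y),u.round(1)); cv2.circle(im,tuple(int(v) for v in u.round()),2,(0,0,255),1)
cv2.imwrite('pics/w1.png',im)
```

```text
(-46, 64.4) [315.3 176.1]
(-46, -64.4) [319.4 287.5]
(46, 64.4) [406.  173.6]
(46, -64.4) [398.6 283. ]
(-75, 105) [281.9 138.2]
(75, 105) [440.5 135.8]
(-75, -105) [295.5 325.1]
(75, -105) [422. 317.]
```

View pics/w1.png

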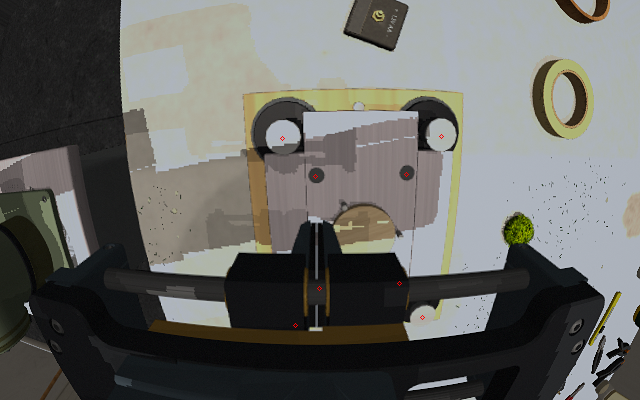

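Emit:
servo_tool(plan=[[[0,0,-2],[0,-14,15],0],[[0,0,0],[0,0,20],0],[[0,0,0],[0,0,20],0],[[0,0,0],[0,0,20],0],[[0,0,0],[0,0,18],0],[[0,0,0],[0,0,10],0],[[0,0,0],[0,0,5],0],[[0,0,0],[0,0,2],0],[[0,0,0],[0,0,0],0],[[0,0,0],[0,0,0],0]])

```text
time_s: 2.8
ee_pos: [494.2, 105.8, 45.4]
ee_rot: [180.0, -0.2, 0.4]
force: [-0.4, -0.8, 0.4]
gripper_width: 0.4
```

```bash
python3 p.py 492.5 104.5 36 0 1
```

```text
2.8 [494.2 105.8  45.4] [179.97  -0.22   0.45] [-0.42 -0.85  0.38] [-0.07  0.05 -0.04] 0.40918433317121994
[0.0, -0.2, 0.4] [-1.7, 1.3, 9.4]
```

Emit:
servo_tool(plan=[[[0,0,0.4],[-1.7,1.3,4],0],[[0,0,0],[0,0,3],0],[[0,0,0],[0,0,2],0],[[0,0,0],[0,0,1],0],[[0,0,0],[0,0,1],0],[[0,0,0],[0,0,1],0],[[0,0,0],[0,0,1],0],[[0,0,0],[0,0,1],0],[[0,0,0],[0,0,1],0],[[0,0,0],[0,0,1],0]])

```text
time_s: 4.05
ee_pos: [492.5, 104.4, 31.0]
ee_rot: [-180.0, -0.3, -0.0]
force: [-2.2, 0.1, 6.8]
gripper_width: 0.5
```

```bash
python3 p.py 492.5 104.5 36 0 1
```

```text
4.05 [492.5 104.4  31. ] [-1.7999e+02 -2.9000e-01 -3.0000e-02] [-2.16  0.13  6.84] [-0.17  0.38  0.  ] 0.5147340768959814
[-0.0, -0.3, -0.0] [0.0, -0.1, -5.0]
```

Emit:
servo_tool(plan=[[[0,0,0],[0,0,1],0],[[0,0,0],[0,0,1],0],[[0,0,0],[0,0,1],0],[[0,0,0],[0,0,1],0],[[0,0,0],[0,0,1],0],[[0,0,0],[0,0,1],0],[[0,0,0],[0,0,1],0],[[0,0,0],[0,0,1],0],[[0,0,0],[0,0,1],0],[[0,0,0],[0,0,1],0]])

```text
time_s: 5.3
ee_pos: [492.4, 104.5, 30.3]
ee_rot: [-180.0, -0.5, 0.0]
force: [-3.5, 0.5, 10.7]
gripper_width: 0.4
```

Run:
```python
from h import *; from workcell import env
f=env.grab_frame("wrist"); cv2.imwrite('pics/w2.png',f["pixels"][:,:,::-1])
f=env.grab_frame("scene"); a=f["pixels"][:,:,::-1][160:270,235:415]; cv2.imwrite('pics/s3.png',cv2.resize(a,None,fx=4.4,fy=4.4,interpolation=2))
print(env.state()['force'],env.state()['ee_pos'])
```

```text
[-2.98407394 -0.66229529  8.91225381] [492.44312911 104.49766754  30.34654417]
```

View pics/s3.png

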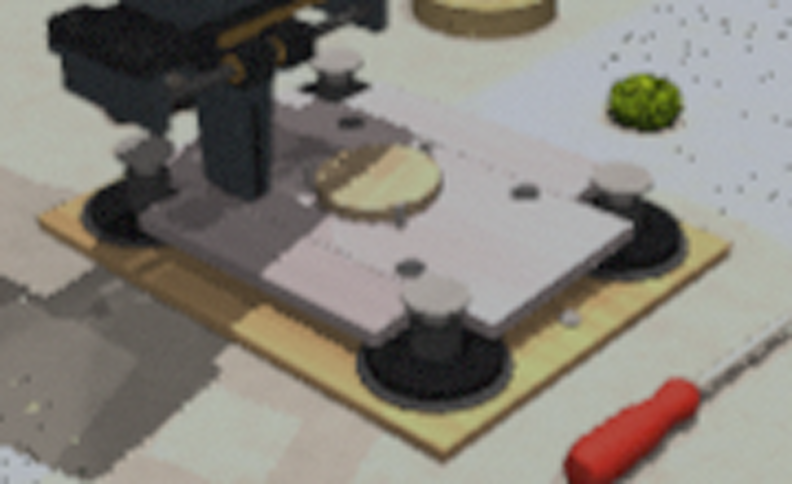

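View pics/w2.png

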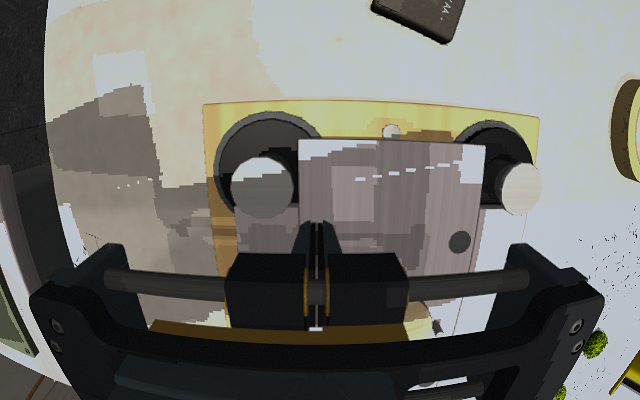

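Emit:
servo_tool(plan=[[[0,0,0],[0,0,2],0],[[0,0,0],[0,0,2],0],[[0,0,0],[0,0,2],0],[[0,0,0],[0,0,2],0],[[0,0,0],[0,0,2],0],[[0,0,0],[0,0,2],0],[[0,0,0],[0,0,2],0],[[0,0,0],[0,0,2],0],[[0,0,0],[0,0,2],0],[[0,0,0],[0,0,2],0]])

```text
time_s: 6.65
ee_pos: [492.5, 104.5, 30.1]
ee_rot: [-180.0, -0.9, 0.0]
force: [-5.9, -0.3, 18.4]
gripper_width: 0.5
```

Emit:
servo_tool(plan=[[[0,0,0],[0,0,-3],0],[[0,0.9,0],[0,0,-5],0],[[0,0,0],[0,0,-12],0],[[0,0,0],[0,0,-15],0],[[0,0,0],[0,0,-12],0],[[0,0,0],[-10,-15,0],0],[[0,0,0],[-12,-18,0],0],[[0,0,0],[-6,-7,0],0],[[0,0,0],[-1,-1,0],0],[[0,0,0],[0,0,0],0]])

```text
time_s: 7.9
ee_pos: [459.3, 148.1, 78.3]
ee_rot: [-180.0, -1.9, 0.1]
force: [-0.0, 0.3, 0.1]
gripper_width: 0.5
```

```bash
python3 p.py 462.7 145.3 56 0 2
python3 - <<'E'
from h import *; from workcell import env
f=env.grab_frame("wrist"); im=f["pixels"][:,:,::-1].copy()
for P in [(462.7,145.3,52),(612.7,145.3,52),(491.8,104.8,34),(583.8,104.8,34)]:
    u=proj(f,P,True); print(u); cv2.circle(im,tuple(int(v) for v in u.round()),2,(0,0,255),1)
cv2.imwrite('pics/w3.png',im)
f=env.grab_frame("scene"); a=f["pixels"][:,:,::-1][160:270,235:415]; cv2.imwrite('pics/s4.png',cv2.resize(a,None,fx=4.4,fy=4.4,interpolation=2))
E
```

```text
7.9 [459.3 148.1  78.3] [-1.80e+02 -1.87e+00  9.00e-02] [-0.    0.35  0.05] [-0.06  0.05  0.  ] 0.5458413242266504
[-0.0, -0.9, 0.0] [1.3, 1.4, 11.2]
[-0.0, -0.9, 0.0] [1.5, 1.4, 11.2]
[321.15148881 233.05673657]
[505.78701647 226.63707113]
[355.86477418 269.75862727]
[458.68946061 263.55394422]
```

View pics/w3.png

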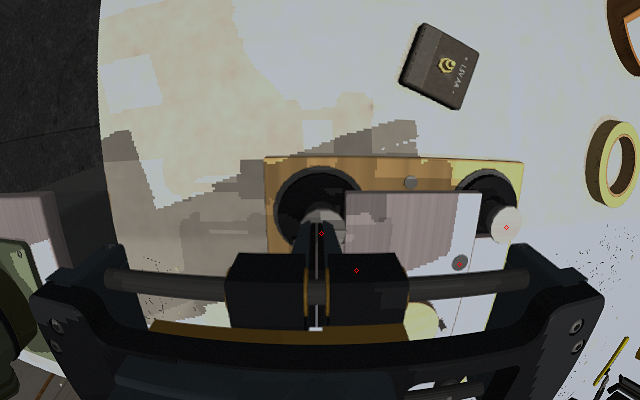

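View pics/s4.png

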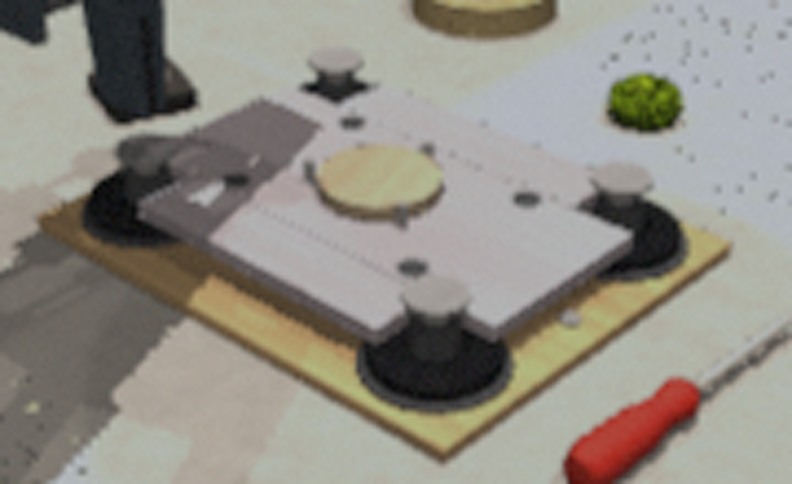

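Emit:
servo_tool(plan=[[[0,-1.9,0],[3,2.8,4],0],[[0,0,0],[0,0,7],0],[[0,0,0],[0,0,5],0],[[0,0,0],[0,0,3],0],[[0,0,0],[0,0,1],0],[[0,0,0],[0,0,0],0],[[0,0,0],[0,0,0],0],[[0,0,0],[0,0,0],0],[[0,0,0],[0,0,0],0],[[0,0,0],[0,0,0],0]])

```text
time_s: 9.25
ee_pos: [463.6, 144.1, 56.9]
ee_rot: [-180.0, 0.1, -0.0]
force: [0.4, 0.5, -0.5]
gripper_width: 0.6
```

```bash
python3 p.py 462.7 145.3 52 0 1
```

```text
9.25 [463.6 144.1  56.9] [-1.7999e+02  1.4000e-01 -4.0000e-02] [ 0.36  0.53 -0.51] [-0.1   0.09  0.02] 0.572446849072558
[-0.0, 0.1, -0.0] [-0.8, -1.2, 4.9]
```

Emit:
servo_tool(plan=[[[0,0,0],[-0.8,-1.2,2],0],[[0,0,0],[0,0,2],0],[[0,0,0],[0,0,2],0],[[0,0,0],[0,0,2],0],[[0,0,0],[0,0,2],0],[[0,0,0],[0,0,2],0],[[0,0,0],[0,0,2],0],[[0,0,0],[0,0,2],0],[[0,0,0],[0,0,2],0],[[0,0,0],[0,0,2],0]])

```text
time_s: 10.5
ee_pos: [462.9, 145.5, 44.9]
ee_rot: [-180.0, -0.0, -0.0]
force: [-2.4, -0.7, 10.3]
gripper_width: 0.2
```

Emit:
servo_tool(plan=[[[0,0,0],[0,0,2],0],[[0,0,0],[0,0,2],0],[[0,0,0],[0,0,2],0],[[0,0,0],[0,0,2],0],[[0,0,0],[0,0,2],0],[[0,0,0],[0,0,2],0],[[0,0,0],[0,0,2],0],[[0,0,0],[0,0,2],0],[[0,0,0],[0,0,2],0],[[0,0,0],[0,0,2],0]])

```text
time_s: 11.75
ee_pos: [463.0, 145.5, 42.2]
ee_rot: [-179.9, -0.3, 0.0]
force: [-4.8, -1.8, 18.4]
gripper_width: 0.3
```

Emit:
servo_tool(plan=[[[0,0,0],[0,0,3],0],[[0,0,0],[0,0,3],0],[[0,0,0],[0,0,3],0],[[0,0,0],[0,0,3],0],[[0,0,0],[0,0,3],0],[[0,0,0],[0,0,3],0],[[0,0,0],[0,0,3],0],[[0,0,0],[0,0,3],0],[[0,0,0],[0,0,3],0],[[0,0,0],[0,0,3],0]])

```text
time_s: 13.0
ee_pos: [463.0, 145.5, 42.1]
ee_rot: [-179.8, -0.8, 0.0]
force: [-6.9, -1.4, 27.5]
gripper_width: 0.3
```

Emit:
servo_tool(plan=[[[0,0,0],[0,0,-4],0],[[0,0,0],[0,0,-8],0],[[0,0,0],[0,0,-15],0],[[0,0,0],[0,0,-25],0],[[0,0,0],[0,0,-30],0],[[0,0,0],[0,0,-30],0],[[0,0,0],[0,-20,-25],0],[[0,0,0],[0,-30,-15],0],[[0,0,0],[0,-15,0],0],[[0,0,0],[0,0,0],0]])

```text
time_s: 14.25
ee_pos: [460.2, 210.8, 198.3]
ee_rot: [-179.9, -0.6, -0.0]
force: [0.4, -0.6, -0.9]
gripper_width: 0.5
```

Run:
```python
from h import *; from workcell import env
f=env.grab_frame("wrist"); cv2.imwrite('pics/w4.png',f["pixels"][:,:,::-1])
f=env.grab_frame("scene"); a=f["pixels"][:,:,::-1][160:270,235:415]; cv2.imwrite('pics/s5.png',cv2.resize(a,None,fx=4.4,fy=4.4,interpolation=2))
s=env.state(); print(s['ee_pos'],s['qvel'].round(2),s['force'],s['time_s'])
```

```text
[460.15191877 209.84194497 198.19089882] [-0.64 -0.19  0.1   0.08  0.04  0.05] [-0.00977606 -0.40545564 -0.05041929] 14.35
```

View pics/w4.png

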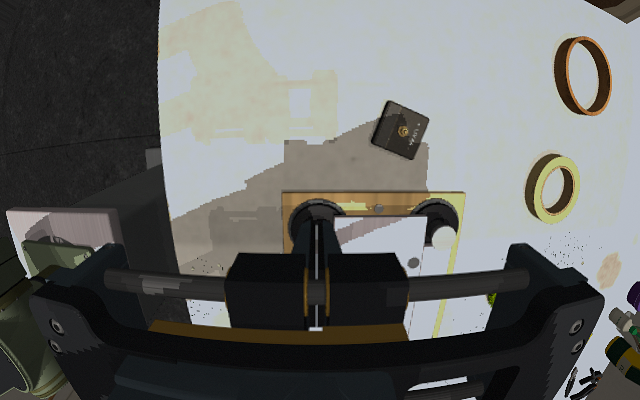

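View pics/s5.png

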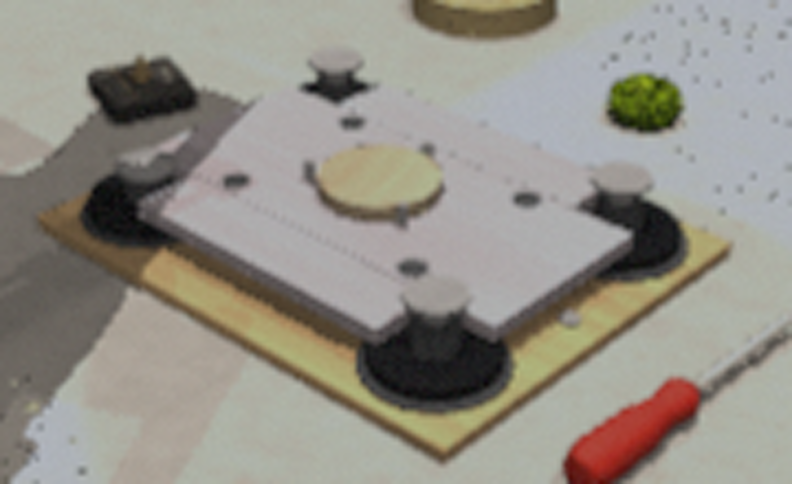

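The near-left cap is down: in the crop its top has dropped from about row 150 to 165. The other three caps stand, the dots are at their original pixels, and the disc, clock movement and screwdriver haven't moved. The arm is clear, so I'm handing in.

```bash
python3 -c "
from workcell import env
print(env.job_done())"
```

```text
the job is handed in; nothing more can be done
None
```

The near-left corner was the loose one, and its shim cap is now pressed flat. I handed the job in at about 14.4 s.

- **Finding the corner:** I pressed the near-left dot first. It sank about 4 mm, to a TCP height of 30.1 mm at 18 N, and came up against a stop. The scene camera showed the plate tilted. When I let go, it sprang back level. The near-left corner gave way on the first press, so I did not test the other three.
- **Pressing the cap:** I pressed the near-left cap down until it stopped hard at a TCP height of 42.1 mm under 27 N. Fully flat is 42 mm.
- **Last checks:** After retreating to a height of about 198 mm, the force on the tool read about zero. The scene picture showed:
  - the other three caps still standing;
  - the plate's dots at their original pixel positions;
  - the disc, clock movement and screwdriver not visibly moved.

I did not press the near-left dot again after flattening the cap. That the plate now sits firm rests on the cap's height and the final pictures. No check failed or disagreed.

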